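Discard a blackened culture vial through a lever-lid waste bin

TASK

The culture vial that has turned black is spent: pick it out of the reading tray, lay it gently on the waste bin's sloping chute so that it rolls to rest against the closed lid, and let go of it. Then, working the lid only by its lever, press the red lever pad down to raise the lid, hold the lid wide open until the vial has dropped in and lies still inside, and ease the lever back up so that the lid shuts fully without slamming. Leave the other two vials in the tray and everything else on the bench where it is.

Things in the scene. Friction and masses are not known exactly. Their poses are not given: they have to be found in the camera images.
- vial_black: The spent vial: black glass, silver cap, a plain cylinder 26 mm in diameter and 90 mm long, 40 to 85 g, lying in any one of the tray's three places. Origin at the middle of its length, on its axis (19 mm above the bench in the tray); its x runs along its axis to the cap, parallel to the tray's x.
- vial_clear: A vial of the same size, pale with a green cap, lying in the tray; leave it. Origin and axes as for the black vial.
- vial_amber: A vial of the same size, amber with a silver cap, lying in the tray; leave it. Origin and axes as for the black vial.
- tray: Blue tray, fixed, 120 mm (x) by 250 mm (y), floor 6 mm thick; origin at the centre of its underside, on the bench. Three vials lie along x on its flat floor at y = -80, 0 and +80 mm, between low white ribs (tops 11 mm above the bench) 29 to 43 mm either side of the vial's middle, which is left free for fingers.
- bin: White waste bin, fixed, 200 mm (x) by 180 mm (y), walls 240 mm high, 5 mm thick, inner floor 26 mm up. Origin at the centre of its underside, on the bench; x from front (lever pad) to back, y toward the chute side. Its lever arm runs along the -y side. Let go over the chute from little height: not over 50 mm above the rails.
- chute_top (a point): Point midway between the two chute rails, level with their tops, 155 mm to +y of the bin's origin and 215 mm above the bench; axes as the bin's. Lay the vial here, across both rails, axis along bin x, its centre 13 mm higher; let go, it rolls some 45 mm down to the closed lid's skirt, and on into the bin once the lid is up over 0.2 rad.
- chute_low (a point): Point midway between the rails at their lower end: bin y = 85 mm, 203 mm above the bench; axes as the bin's. The rails slope up from here at 10 degrees, 125 mm long. They lie 27 to 52 mm either side of the middle: a 54 mm open slot for fingers. Side guides 18 mm high stand 104 mm apart; 16 mm lips stand on the rails' outer ends.
- pad (a point): Middle of the top of the red lever pad, 20 mm (bin x) by 55 mm (bin y); moves with the lever; axes as the bin's. Up: 120 mm above the bench; right down: 34 mm lower. Sprung up, 5 to 12 N. It reaches 28 to 48 mm out from the front wall, with a 6 mm steel rail 110 mm above it, 53 mm out: lean the tool back from the bin 30 to 45 degrees, tips pointing down and to bin +x.
- lid_edge (a point): Middle of the edge of the red lid on the chute side, on its top plate. Shut, it is 243 mm above the bench, at bin y = 95 mm; the lid (202 mm by 190 mm) is hinged along the opposite, -y edge of the bin, so that this edge rises about 150 mm. A skirt hangs 33 mm down from it and holds back the vial on the chute.
- lid (a joint): Lid angle, rad: 0 shut, 1.0 fully open with the pad right down; about 0.029 rad per mm of press. Wide open means above 0.65 (pad over 25 mm down). The pad let go flies up and the lid slams. Raising the finger that holds the pad at 20 to 40 mm/s shuts the lid softly (about 1 rad/s); over 4 rad/s in the last 0.6 rad is slamming.
- gas_detector: Yellow gas detector lying on the bench, 95 x 58 x 30 mm; leave it. Origin at the centre of its underside.
- beaker: Glass beaker 70 mm across and 90 mm high; leave it. Origin at the centre of its underside.
- disinfectant: White bottle with a blue cap, 68 mm across and 170 mm high; leave it. Origin at the centre of its underside.
- marker: Blue and black marker pen lying on the bench, about 130 mm long; leave it. Origin at its middle on the bench.
Not all that is in view belongs to the job. What is meant by the vial_black is not pink, and is the smaller of those in its own colour.

How it is judged (in metres and radians):
On the way, in this order (a step that is already met when the one before it is completed fails the run):
1. the black vial, let go, rests on the chute against the closed lid (y of vial_black in the frame of bin between 0.09 and 0.21 m and x of vial_black in the frame of bin between -0.03 and 0.03 m and z of vial_black in the frame of bin between 0.2 and 0.255 m and linear speed of vial_black below 0.05 m/s and value of joint lid below 0.05 rad and contact force between the fingers and vial_black below 0.05 N), for 0.2 s.
2. with the lid held wide open (lid above 0.65 rad) the vial lies still on the floor of the bin (value of joint lid above 0.65 rad and linear speed of vial_black below 0.06 m/s and z of vial_black in the frame of bin below 0.1 m and x of vial_black in the frame of bin between -0.095 and 0.095 m and y of vial_black in the frame of bin between -0.085 and 0.085 m), for 0.2 s.
At the end, for the whole second after the job is handed in: The black vial lies still inside the bin (its centre within the bin's walls and under 100 mm above the bench), the lid is shut within 0.05 rad and at rest, and the other two vials lie within 20 mm of where they started (z of vial_black in the frame of bin below 0.1 m and x of vial_black in the frame of bin between -0.095 and 0.095 m and y of vial_black in the frame of bin between -0.085 and 0.085 m and linear speed of vial_black below 0.05 m/s and value of joint lid below 0.05 rad and velocity of joint lid below 0.1 rad/s and distance of each of vial_clear, vial_amber from where it was at the start of the episode below 0.02 m); the robot touches nothing.
It fails at once if the vial is let go from a height (no finger touching it with its centre over 275 mm above the bench, about 50 mm above the chute) (height (world z) of vial_black above 0.275 m and contact force between the fingers and vial_black below 0.02 N).
It fails at once if the lid slams (falls at over 4 rad/s in the last 0.6 rad) (value of joint lid below 0.6 rad and velocity of joint lid below -4 rad/s).
It fails at once if the robot pushes the lid itself (over 3 N) (contact force between any of the fingers, the arm and lid above 3 N).
It fails at once if another vial is displaced by more than 20 mm (distance of any of vial_clear, vial_amber from where it was at the start of the episode above 0.02 m).
It fails at once if something standing by is displaced by more than 30 mm (distance of any of gas_detector, beaker, disinfectant, marker from where it was at the start of the episode above 0.03 m).
It also fails if it takes over 62 s, if anything falls off the work surface, if the arm or the gripper's body presses on something with over 40 N, if the wrist force passes 120 N, or if a joint passes its speed limit or range.

ROBOT

A 6-joint arm with a two-finger parallel gripper is mounted at the origin on the work surface. World frame = base frame: x ahead of the robot, y to its left, z up, the work surface at z = 0. Lengths are in mm, angles in rad, forces in N, time in s.
With the tool pointing down it reaches from about 325 to 900 mm from the base axis. Payload 6.1 kg.
Tool frame: the origin (TCP) lies at the very end of the fingers, on their centre line; the grasp point (between the pads) lies 19 mm behind it; z points along the fingers, y is the line along which they close (so a half turn about z gives the same grasp; the last joint's range is limited). The gripper opens to 85 mm and grips with 20 to 120 N. Pads are 22 mm wide; open, the fingers measure 114 mm over their backs; the gripper's body (76 mm by 85 mm) begins 54 mm behind the grasp point. The pads swing forward as they close: fully open they stand 13 mm farther back than shut.
Start: joints at [-1.368, 0.22, 1.526, -0, 1.395, -0.126], TCP at [201.81, -591.514, 231.3] pointing down, gripper open.
Joint ranges: [-2.98, 2.98], [-0.91, 2.08], [0.09, 2.57], [-1.24, 4.39], [0.2, 2.65], [-2.68, 2.68]. Speed limits (rad/s): [2.57, 2.57, 3.01, 3.14, 3.14, 3.14].

INTERFACE

Orientations are given as a unit quaternion [w, x, y, z].
In Python, from station import arm, eyes gives the robot as it stands.
- The arm moves only by the shell command python3 -m pendant 'ROWS' [FORCE]. ROWS is JSON, a list of rows, each a list of 5 numbers: the shift along the tool's x, y, z in m, then the turn about the tool's z in degrees, then the gripper's target within -1 to 1 (shut at 1, half-way at 0, fully open at -1). In form: [[dx, dy, dz, spin, grip], ...]. A call has 1 to 12 rows; each row shifts and turns the commanded pose from where the row before left it, along the tool's axes as they then stand; what a row does not reach is not made up. A row lasts 1/8 s, in which the tool goes at most 62.5 mm and 10.7 degrees, less where a joint would pass 70% of its speed; a pose out of reach is approached as far as the arm can. A call is refused whole if a number of a shift passes 0.0625 or a number of a turn 10.7, either way. A call with a gripper value outside its range is refused whole. The fingers move at their own pace and stop on an object; FORCE is the grip in N (left out, the last holds). Time passes only in rows, so rows that do not move let the fingers close. It gives the time, the measured TCP pose, the force, the opening and the grip force at its end, in the units of the state.
- arm.get_state(): the state, without advancing time (a new reading comes with each control period).
- eyes.capture(name): name is "side" or "top" or "wrist"; returns a dict with "img" (420x560x3 uint8, red, green, blue), "intrinsics" (3x3 intrinsics, pixels), "dist" ([k1, k2, p1, p2, k3] as OpenCV has them; the pictures are not rectified), "xyz" and "orientation" of the camera in the world; the wrist camera has in their place "mount" (4x4, takes a point from camera to tool coordinates, whose origin is the TCP and whose axes are the flange's). Camera axes: x right, y up, looking along -z (the intrinsics and any distortion apply to the point x, -y, -z); pixel columns grow to the right and rows downward; lengths in mm; the calibration is good to about 2 mm. A picture is of the moment at which its call begins: read the wrist's pose just before it. There is no depth.
- arm.close_job(): hands the job in; it is judged then, once.
The state is a dict: "time_s": time; "joint_pos": joint angles; "qvel": joint speeds; "joint_torque": joint torques, N m; "tool_pos": TCP position; "orientation": TCP orientation; "force": force on the tool from outside, world axes, zero at the start; "ft_torque": the same for the moment, N m; "finger_gap": opening from 0.0 (shut) to 1.0 (fully open); "finger_force": force on a finger pad.
Only numpy, scipy, OpenCV 4.12 (cv2) and the standard library are available. Lean on these libraries where they do the work, as an engineer would, in place of code of your own. Each camera call takes 0.05 s, during which the arm holds its last target. There are 200 camera calls.

## Working session

There is one attempt and no reset: what is moved stays moved. The work goes in short steps, Python scripts to look and compute and a shell command to move; the robot and the scene stay as the last step left them, time stands still between calls to the robot, and variables do not carry over. Pictures are saved under pics/ and viewed, at most 10 in all, crops included, and the job is handed in when it is done.

```bash
mkdir -p pics; ls
cat > h.py <<'E'
import numpy as np, cv2, json
from scipy.spatial.transform import Rotation as R
from station import arm, eyes
def rot(q): return R.from_quat([q[1],q[2],q[3],q[0]]).as_matrix()
F=np.diag([1,-1,-1.])
def cam(name):
    s=arm.get_state(); c=eyes.capture(name)
    if name=="wrist":
        T=np.eye(4);T[:3,:3]=rot(s["orientation"]);T[:3,3]=s["tool_pos"]
        M=T@np.array(c["mount"]);c["R"]=M[:3,:3];c["t"]=M[:3,3]
    else: c["R"]=rot(c["orientation"]);c["t"]=np.array(c["xyz"],float)
    c["K"]=np.array(c["intrinsics"],float);c["d"]=np.array(c["dist"],float)
    return c
def save(c,p): cv2.imwrite(p,c["img"][:,:,::-1])
def ray(c,uv):
    p=cv2.undistortPoints(np.array([[uv]],float),c["K"],c["d"])[0,0]
    return c["R"]@F@np.array([p[0],p[1],1])
def onz(c,uv,z):
    r=ray(c,uv);return c["t"]+r*(z-c["t"][2])/r[2]
def proj(c,P):
    X=(F@c["R"].T@(np.atleast_2d(P)-c["t"]).T).T
    return cv2.projectPoints(X,np.zeros(3),np.zeros(3),c["K"],c["d"])[0][:,0]
E
python3 - <<'E'
from h import *
import pickle
for n in ("side","top"):
    c=cam(n);save(c,f"pics/{n}0.png");pickle.dump(c,open(n+".pkl","wb"));print(n,c["t"],c["K"][0,0],c["R"].round(2).tolist())
s=arm.get_state();print(s)
E
```

```text
pics
side [253.41437085 786.31236518 854.66808915] 463.935914797798 [[-0.94, 0.22, -0.27], [-0.35, -0.59, 0.72], [-0.0, 0.77, 0.63]]
top [ 342.63946988   -3.48946452 1400.61364851] 506.0480209410637 [[-0.02, 0.99, -0.16], [-1.0, -0.02, 0.01], [0.01, 0.16, 0.99]]
{'time_s': 0.1, 'joint_pos': array([-1.36811127e+00,  2.21137101e-01,  1.52749335e+00, -1.55153775e-05,
        1.39470274e+00, -1.26103929e-01]), 'qvel': array([-0.00139892, -0.00214635, -0.00391801,  0.00031064,  0.00086057,
       -0.00029993]), 'joint_torque': array([ 5.05271819e-04, -4.98248005e+01, -3.90545440e+01, -2.20465390e-04,
        5.70702308e-03,  2.59909240e-05]), 'tool_pos': array([ 201.68979468, -590.98926903,  230.31670842]), 'orientation': array([-8.69336846e-04,  9.86517033e-01,  1.63656302e-01, -4.09458122e-05]), 'force': array([-0.13346925,  0.10410417, -0.3353121 ]), 'ft_torque': array([ 0.00391222, -0.0365699 , -0.0064733 ]), 'finger_force': 0.0, 'finger_gap': 1.0001975823237739}
```

View pics/side0.png

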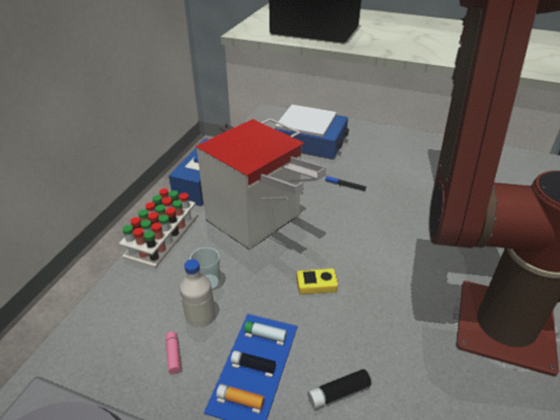

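View pics/top0.png

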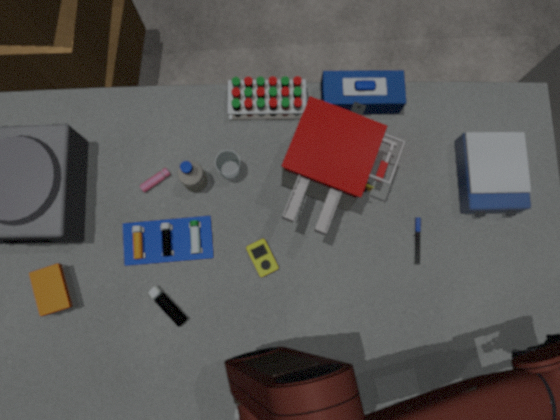

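Black-coloured candidates are the tray vial (top 166,240; side 253,362), a larger black cylinder on the bench (top 168,306; side 340,388), and the black and blue marker (top 417,240). There is also a pink vial (top 155,180). I choose the tray vial, because it is smaller than the other black cylinder, and will check it in a crop.

Run:
```python
from h import *
import pickle
t=pickle.load(open("top.pkl","rb"));s=pickle.load(open("side.pkl","rb"))
a=cv2.resize(t["img"][205:325,100:235],None,fx=3,fy=3,interpolation=2)
b=cv2.resize(t["img"][90:240,275:410],None,fx=3,fy=3,interpolation=2)
a=cv2.copyMakeBorder(a,0,90,0,0,0)
cv2.imwrite("pics/crop1.png",np.hstack([a,b])[:,:,::-1][:, :800])
def comp(m,near):
    m=cv2.morphologyEx(m.astype(np.uint8),3,np.ones((5,5)))
    n,l,st,ce=cv2.connectedComponentsWithStats(m)
    return l==l[near[1],near[0]] if near else m
from scipy.optimize import minimize
def fit(c,m,w,h,z,init):
    # pose (x,y,yaw) maximizing IoU of the projected rectangle; mask supersampled
    S=4
    M=cv2.resize(m.astype(np.uint8),None,fx=S,fy=S,interpolation=0)
    def f(p):
        r=R.from_euler('z',p[2]).as_matrix()
        q=np.array([[w,h,0],[w,-h,0],[-w,-h,0],[-w,h,0]])/2@r.T+[p[0],p[1],z]
        I=np.zeros_like(M);cv2.fillConvexPoly(I,np.round((proj(c,q)+.5)*S*16-8).astype(np.int32),1,shift=4)
        return -(I&M).sum()/(I|M).sum()
    sim=np.array([init]+[np.array(init)+d for d in ([30,0,0],[0,30,0],[0,0,.15])])
    r=minimize(f,init,method="Nelder-Mead",options=dict(initial_simplex=sim,xatol=1e-3,fatol=1e-5))
    return r.x.round(3),r.fun
for c,n,pl,pt in((t,"top",(335,147),(190,260)),(s,"side",(255,145),(220,380))):
    I=c["img"].astype(int);r,g,b=I[...,0],I[...,1],I[...,2]
    red=comp((r>90)&(r>2*g)&(r>2*b),pl)
    ys,xs=np.nonzero(red);p=onz(c,(xs.mean(),ys.mean()),243)
    print(n,"lid",red.sum(),p.round(1),fit(c,red,202,190,243,[p[0],p[1],1.57+(-.3)]))
    bl=(b>70)&(b>1.5*r)&(b>1.3*g);
    yy,xx=np.mgrid[:420,:560]
    box=((xx>115)&(xx<225)&(yy>205)&(yy<275)) if n=="top" else ((xx>200)&(xx<305)&(yy>310))
    bl=bl&box
    hull=cv2.convexHull(np.argwhere(bl)[:,::-1].astype(np.int32));m=np.zeros((420,560),np.uint8);cv2.fillConvexPoly(m,hull,1)
    ys,xs=np.nonzero(m);p=onz(c,(xs.mean(),ys.mean()),6)
    print(n,"tray",m.sum(),p.round(1),fit(c,m,120,250,6,[p[0],p[1],0.0]))
bv=onz(t,(166,240),19);print("blackvial",bv,"cap/end:",onz(t,(165,226),19),onz(t,(168,255),19))
```

```text
top lid 6411 [ 684.2 -150.4  243. ] (array([ 7.56465e+02,  1.61815e+02, -8.60000e-02]), np.float64(0.0))
top tray 3916 [493.7 293.9   6. ] (array([ 6.83715e+02,  3.73876e+02, -6.00000e-01]), np.float64(0.0))
side lid 3106 [ 683.2 -142.2  243. ] (array([6.93206e+02, 1.47773e+02, 6.70000e-01]), np.float64(0.0))
side tray 6125 [492.8 308.6   6. ] (array([ 7.22762e+02,  3.88604e+02, -6.00000e-01]), np.float64(0.0))
blackvial [493.33672142 295.25224344  19.        ] cap/end: [532.26611832 298.49339332  19.        ] [451.92761078 289.3029363   19.        ]<stdin>:21: RuntimeWarning: overflow encountered in scalar negative
```

View pics/crop1.png

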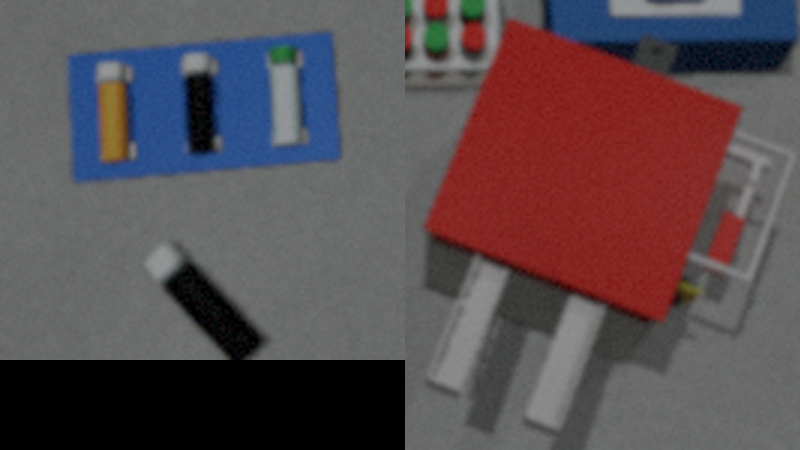

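The crop confirms that the black vial (crop 200,103 → top 167,239) lies in the tray's middle place. It is the smaller black one; the bigger black vial lies outside the tray at crop (205,305). I also see the lid's red quad, the chute rails pointing towards the robot, and the pad at crop (726,238).

```bash
cat > m.py <<'E'
from h import *
import pickle
from scipy.optimize import least_squares
t=pickle.load(open("top.pkl","rb"))
def fit(uv,w,h,z,init):
    def q(p):
        r=R.from_euler('z',p[2]).as_matrix()
        return np.array([[w,h,0],[w,-h,0],[-w,-h,0],[-w,h,0]])/2@r.T+[p[0],p[1],z]
    r=least_squares(lambda p:(proj(t,q(p))-uv).ravel(),init,x_scale=[10,10,.1])
    print(r.x.round(3),"px err",np.abs(r.fun).max().round(2));return r.x
def cr(c,x0,y0,off=0): return np.array([[x0+(u-off)/3-.33,y0+v/3-.33] for u,v in c])
# lid: bin +x = world ~+y (image left), bin +y = world -x (image down)
lid=cr([(428,230),(510,22),(740,107),(663,318)],275,90,405) # (+x+y),(+x,-y),(-x,-y),(-x,+y)
b=fit(lid,202,190,243,[690,-150,1.3])
# tray: x ~ world x (image up), y ~ world y (image left)
tr=cr([(68,56),(332,32),(341,158),(76,181)],100,205)
a=fit(tr,120,250,6,[493,294,0.])
print("pad world",onz(t,cr([(726,238)],275,90,405)[0],120))
rb=R.from_euler('z',b[2]).as_matrix()
B=lambda p:(rb@np.array(p)+[b[0],b[1],0]).round(1)
print("pad bin",rb.T@(onz(t,cr([(726,238)],275,90,405)[0],120)-[b[0],b[1],0]))
print("chute_top",B([0,155,215]),"release",B([0,155,228]),"low",B([0,85,203]),"pad x=-138",B([-138,0,120]))
E
python3 m.py
```

```text
[ 686.446 -151.558    1.182] px err 1.39
[4.94262e+02 2.93833e+02 7.10000e-02] px err 0.73
pad world [ 656.9373642  -287.55160939  120.        ]
pad bin [-137.02212033  -24.29081589  120.        ]
chute_top [543.  -92.8 215. ] release [543.  -92.8 228. ] low [ 607.8 -119.3  203. ] pad x=-138 [ 634.1 -279.2  120. ]
```

```bash
cat > go.py <<'E'
from h import *
import sys
# go.py x y z az_x_deg : shift in the present tool axes (mm) and spin to reach it
a=[float(v) for v in sys.argv[1:]]
s=arm.get_state();Q=rot(s["orientation"])
print("t",round(s["time_s"],2),"tcp",s["tool_pos"].round(1),"azx",np.degrees(np.arctan2(Q[1,0],Q[0,0])).round(2),"z",Q[:,2].round(3),"F",s["force"].round(1),"gap",round(s["finger_gap"],3),"ff",round(s["finger_force"],1),"j",s["joint_pos"].round(2))
if a:
    d=Q.T@(np.array(a[:3])-s["tool_pos"]);print("shift tool axes",d.round(1),"spin",((np.degrees(np.arctan2(Q[1,0],Q[0,0]))-a[3]+180)%360-180).round(2) if len(a)>3 else "")
E
python3 go.py 484 292 250 4.07
```

```text
t 0.1 tcp [ 201.7 -591.   230.3] azx 18.84 z [-0.     0.002 -1.   ] F [-0.1  0.1 -0.3] gap 1.0 ff 0.0 j [-1.37  0.22  1.53 -0.    1.39 -0.13]
shift tool axes [ 552.3 -744.6  -18.3] spin 14.77
```

```bash
python3 -m pendant '[[0.034,-0.046,-0.02,0,0],[0.034,-0.046,-0.02,0,0],[0.036,-0.0487,0,0,0],[0.036,-0.0487,0,0,0],[0.036,-0.0487,0,0,0],[0.036,-0.0487,0,0,0],[0.036,-0.0487,0,0,0],[0.036,-0.0487,0,0,-0.3],[0.036,-0.0487,0,0,-0.3],[0.036,-0.0487,0,0,-0.3],[0.036,-0.0487,0,0,-0.3],[0.036,-0.0487,0,0,-0.3]]' 30; python3 go.py 484 292 250 4.07
```

```text
time_s: 1.6
tool_pos: [420.0, 96.8, 271.3]
orientation: [0.0, 0.986, 0.164, 0.0]
force: [2.0, -1.3, 0.7]
finger_gap: 0.651
finger_force: 0.0
t 1.6 tcp [420.   96.8 271.3] azx 18.86 z [ 0.001 -0.    -1.   ] F [ 2.  -1.3  0.7] gap 0.651 ff 0.0 j [ 0.04 -0.29  1.95 -0.    1.48  1.28]
shift tool axes [ 123.7 -164.1   21.2] spin 14.79
```

```bash
python3 -m pendant '[[0.036,-0.048,0,0,-0.3],[0.036,-0.048,0.007,0,-0.3],[0.036,-0.048,0.007,0,-0.3],[0.016,-0.02,0.007,7.4,-0.3],[0,0,0,7.4,-0.3],[0,0,0,0,-0.3]]'
python3 - <<'E'
from h import *
import pickle
c=cam("wrist");save(c,"pics/w1.png");pickle.dump(c,open("w1.pkl","wb"))
E
python3 go.py
```

```text
time_s: 2.35
tool_pos: [483.9, 290.1, 249.4]
orientation: [0.0, 0.999, 0.036, -0.001]
force: [-0.7, -0.2, -0.7]
finger_gap: 0.649
finger_force: 0.0
t 2.4 tcp [484.  289.8 249.8] azx 4.2 z [-0.001 -0.    -1.   ] F [-0.8  0.4 -0. ] gap 0.65 ff 0.0 j [ 0.4   0.06  1.66 -0.    1.41  1.9 ]
```

View pics/w1.png

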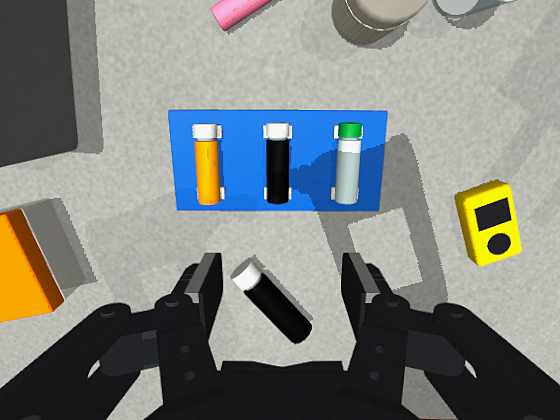

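The wrist view shows the black vial in the tray's middle place, running from its cap at (278,123) to its end at (278,204). The tray corners are at (168,110), (388,110), (389,210) and (176,210).

Run:
```python
from h import *
import pickle
c=pickle.load(open("w1.pkl","rb"))
for n,uv,z in(("cap",(278,124),22),("end",(278,203.5),22),("mid",(277.5,164),26),("T",(168,110),6),("T",(388,110),6),("T",(389,210),6),("T",(176,210),6)):print(n,onz(c,uv,z).round(1))
```

```text
cap [536.2 297.7  22. ]
end [445.8 291.4  22. ]
mid [492.9 295.2  26. ]
T [542.3 423.2   6. ]
T [560.2 174.6   6. ]
T [442.6 154.1   6. ]
T [423.6 416.1   6. ]
```

```bash
python3 -m pendant '[[0.007,-0.0045,0.04,0,-0.3],[0,0,0.05,0,-0.3],[0,0,0.05,0,-0.3],[0,0,0.05,0,-0.3],[0,0,0.025,0,-0.3],[0,0,0.012,0,-0.3]]'; python3 go.py 491.5 294.5 9.5 4
```

```text
time_s: 3.15
tool_pos: [490.0, 294.0, 21.7]
orientation: [0.0, 0.999, 0.036, -0.001]
force: [0.1, -0.0, -0.6]
finger_gap: 0.653
finger_force: 0.0
t 3.15 tcp [490.  294.   21.7] azx 4.1 z [-0.002 -0.001 -1.   ] F [ 0.1 -0.  -0.6] gap 0.653 ff 0.0 j [ 0.4   0.34  1.81 -0.    0.99  1.9 ]
shift tool axes [ 1.5 -0.4 12.2] spin 0.1
```

```bash
python3 -m pendant '[[0.0015,0,0.012,0,-0.3],[0,0,0,0,-0.3],[0,0,0,0,0.1],[0,0,0,0,0.5],[0,0,0,0,1],[0,0,0,0,1],[0,0,0,0,1]]' 30; python3 go.py
```

```text
time_s: 4.03
tool_pos: [493.4, 295.4, 12.5]
orientation: [-0.0, 0.999, 0.035, 0.001]
force: [-1.8, -1.7, 5.9]
finger_gap: 0.288
finger_force: 30.0
t 4.03 tcp [493.4 295.4  12.5] azx 4.05 z [ 0.002  0.001 -1.   ] F [-1.8 -1.7  5.9] gap 0.288 ff 30.0 j [ 0.4   0.36  1.81 -0.    0.97  1.9 ]
```

```bash
python3 -m pendant '[[0,0,-0.01,0,1],[0,0,-0.03,0,1],[0,0,-0.06,0,1],[0,0,-0.06,0,1],[0,0,-0.06,0,1],[-0.01,0.035,-0.05,0,1],[-0.01,0.055,-0.025,0,1],[-0.01,0.058,-0.02,0,1],[-0.01,0.06,0,0,1],[-0.01,0.06,0,0,1],[-0.01,0.055,0,0,1],[-0.01,0.04,0,0,1]]'; python3 -m pendant '[[0,0,0,0,1]]'
python3 - <<'E'
from h import *
import pickle
c=cam("wrist");save(c,"pics/w2.png");pickle.dump(c,open("w2.pkl","wb"))
E
python3 go.py 543 -93 290 67.7
```

```text
time_s: 5.52
tool_pos: [447.5, -74.0, 326.7]
orientation: [0.0, 0.999, 0.035, 0.0]
force: [0.6, 0.1, 0.0]
finger_gap: 0.297
finger_force: 29.6
time_s: 5.65
tool_pos: [447.5, -74.3, 326.6]
orientation: [0.0, 0.999, 0.033, 0.0]
force: [-0.9, 0.4, -0.7]
finger_gap: 0.292
finger_force: 29.7
t 5.7 tcp [447.8 -72.9 326.5] azx 3.86 z [ 0.  0. -1.] F [ 0.8  0.3 -0.7] gap 0.294 ff 29.7 j [-0.34 -0.25  1.81  0.    1.58  1.17]
shift tool axes [93.6 26.5 36.6] spin -63.84
```

View pics/w2.png

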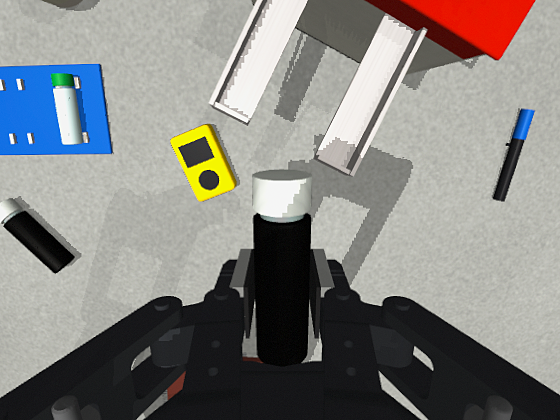

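The wrist view shows the vial held level and square. The chute lip tops end at (209,104)–(248,125) on the left and (316,158)–(353,174) on the right, and the lid's near corner is at (498,58).

Run:
```python
from h import *
import pickle
c=pickle.load(open("w2.pkl","rb"))
P=[onz(c,u,241) for u in((209,104),(248,125),(316,158),(353,174))]
L=[onz(c,u,243) for u in((498,58),(362,0))]
for p in P+L: print(p.round(1))
yaw=np.arctan2(*((P[0]-P[3])[[1,0]]));yl=np.arctan2(*((L[1]-L[0])[[1,0]]));print("yaws",yaw,yl, "w",np.linalg.norm(P[0]-P[3]),np.linalg.norm(P[1]-P[2]))
m=(P[1]+P[2])/2;print("mid",m)
for y in(1.182,yl):
    r=R.from_euler('z',y).as_matrix()
    print(y,"chute_top",m+r@[0,155-208,0],"origin from chute",m+r@[0,-208,0],"from lid corner",L[0]+r@[101,-95,0])
    print("lips in bin fr of top est", [ (r.T@(p-[686.4,-151.6,0])).round(1) for p in P+L])
```

```text
[517.5 -21.4 241. ]
[505.4 -47.9 241. ]
[486.2 -95.9 241. ]
[ 476.6 -123.   241. ]
[ 559.6 -207.7  243. ]
[ 585.6 -114.9  243. ]
yaws 1.18880873294773 1.2978509192076162 w 109.5405522599949 51.7273571303473
mid [495.78950413 -71.9025041  241.        ]
1.182 chute_top [544.83390279 -91.99347124 241.        ] origin from chute [ 688.2656347  -150.75007326  241.        ] from lid corner [ 685.8395309  -150.25514722  243.        ]
lips in bin fr of top est [array([ 56.4, 205.7, 241. ]), array([ 27.4, 206.8, 241. ]), array([-24.4, 206.4, 241. ]), array([-53.1, 204.9, 241. ]), array([-100.,   96.,  243.]), array([ -4.2, 107.2, 243. ])]
1.2978509192076162 chute_top [546.82750159 -86.18965971 241.        ] origin from chute [ 696.08956964 -127.97285063  241.        ] from lid corner [ 678.35286904 -136.05296655  243.        ]
lips in bin fr of top est [array([ 79.8, 197.8, 241. ]), array([ 51.1, 202.2, 241. ]), array([ -0.3, 207.9, 241. ]), array([-29. , 209.7, 241. ]), array([-88.2, 106.9, 243. ]), array([  8.2, 106.9, 243. ])]
```

```bash
python3 -m pendant '[[0.048,0.013,0.01,0,1],[0.048,0.013,0.015,0,1],[0,0,0,-10.6,1],[0,0,0,-10.6,1],[0,0,0,-10.6,1],[0,0,0,-10.6,1],[0,0,0,-10.6,1],[0,0,0,-10.8,1]]'; python3 go.py 544.5 -92.5 223 67.8
```

```text
t 5.7 tcp [447.8 -72.9 326.5] azx 3.86 z [ 0.  0. -1.] F [ 0.8  0.3 -0.7] gap 0.294 ff 29.7 j [-0.34 -0.25  1.81  0.    1.58  1.17]
shift tool axes [ 95.1  26.1 103.6] spin -63.94out of range; nothing moved
```

```bash
python3 -m pendant '[[0.048,0.013,0.01,0,1],[0.048,0.013,0.015,0,1],[0,0,0,-10.6,1],[0,0,0,-10.6,1],[0,0,0,-10.6,1],[0,0,0,-10.6,1],[0,0,0,-10.7,1],[0,0,0,-10.7,1],[0,0,0,0,1]]'; python3 go.py 544.5 -92.5 223 67.8
```

```text
time_s: 6.82
tool_pos: [546.0, -89.6, 301.3]
orientation: [-0.0, 0.83, 0.558, 0.0]
force: [-0.9, 0.4, -0.2]
finger_gap: 0.288
finger_force: 29.7
t 6.83 tcp [546.  -89.6 301.3] azx 67.85 z [-0.  0. -1.] F [-0.9  0.4 -0.2] gap 0.288 ff 29.7 j [-0.31  0.01  1.62  0.    1.51  0.08]
shift tool axes [-3.2 -0.3 78.3] spin 0.05
```

```bash
python3 -m pendant '[[-0.001,0,0.03,0,1],[0,0,0.03,0,1],[0,0,0.01,0,1],[0,0,0.004,0,1],[0,0,0,0,1]]'; python3 go.py 544.5 -92.5 221.5 67.8;  python3 -m pendant '[[0,0,0.003,0,1],[0,0,0,0,1]]'; python3 go.py
```

```text
time_s: 7.45
tool_pos: [546.0, -92.1, 228.3]
orientation: [0.0, 0.83, 0.558, 0.0]
force: [-0.8, -0.1, -0.5]
finger_gap: 0.291
finger_force: 29.7
t 7.45 tcp [546.  -92.1 228.3] azx 67.8 z [ 0.001 -0.    -1.   ] F [-0.8 -0.1 -0.5] gap 0.291 ff 29.7 j [-0.31  0.05  1.72  0.    1.37  0.08]
shift tool axes [-1.  -1.2  6.8] spin 0.0
time_s: 7.7
tool_pos: [545.6, -92.2, 224.7]
orientation: [0.0, 0.83, 0.558, 0.0]
force: [0.1, -0.3, -0.9]
finger_gap: 0.289
finger_force: 29.7
t 7.7 tcp [545.6 -92.2 224.7] azx 67.82 z [ 0.001 -0.    -1.   ] F [ 0.1 -0.3 -0.9] gap 0.289 ff 29.7 j [-0.31  0.05  1.72 -0.    1.36  0.08]
```

```bash
python3 -m pendant '[[0,0,0.003,0,1],[0,0,0,0,1]]'; python3 -m pendant '[[0,0,0,0,0.35],[0,0,0,0,0.2],[0,0,0,0,0.1],[0,0,0,0,0],[0,0,0,0,-0.1],[0,0,0,0,-0.1],[0,0,-0.01,0,-0.1],[0,0,-0.015,0,-0.1],[0,0,-0.02,0,-0.1],[0,0,-0.03,0,-0.1],[0,0,-0.05,0,-0.1],[0,0,-0.05,0,-0.1]]'; python3 go.py;  python3 - <<'E'
from h import *
c=cam("side");d=cam("top")
a=cv2.resize(c["img"][110:250,190:340],None,fx=2.6,fy=2.6,interpolation=2)
b=cv2.resize(d["img"][90:230,270:420],None,fx=2.6,fy=2.6,interpolation=2)
cv2.imwrite("pics/s3.png",np.hstack([a,b])[:,:,::-1])
E
```

```text
time_s: 7.95
tool_pos: [545.8, -92.3, 221.8]
orientation: [0.0, 0.83, 0.558, 0.0]
force: [-0.3, -0.2, 1.9]
finger_gap: 0.289
finger_force: 29.9
time_s: 9.45
tool_pos: [545.2, -92.0, 399.4]
orientation: [0.001, 0.83, 0.558, 0.0]
force: [0.5, -0.8, 0.2]
finger_gap: 0.557
finger_force: 0.0
t 9.45 tcp [545.2 -92.  399.4] azx 67.84 z [ 0.001 -0.    -1.   ] F [ 0.5 -0.8  0.2] gap 0.557 ff 0.0 j [-0.31 -0.01  1.46 -0.    1.68  0.08]
```

View pics/s3.png

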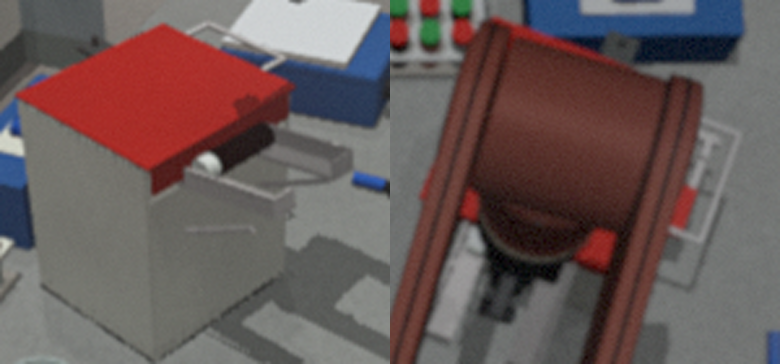

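The vial now rests on the rails against the closed lid (left panel, about 235,150). Next I need the tool leaned over. The rows can only spin it about its own z, so I'll test whether pushing past the arm's reach, outward along bin +x over empty space, tilts it.

```bash
python3 -m pendant '[[0.045,-0.036,0,0,1],[0.045,-0.036,0,0,1],[0.045,-0.036,0,0,1],[0.045,-0.036,0,0,1],[0.045,-0.036,0,0,1],[0.045,-0.036,0,0,1],[0.045,-0.036,0,0,1],[0.045,-0.036,0,0,1],[0.045,-0.036,0,0,1],[0.045,-0.036,0,0,1],[0.045,-0.036,0,0,1],[0.045,-0.036,0,0,1]]';  python3 -m pendant '[[0.02,-0.05,0,0,1],[0.02,-0.05,0,0,1],[0.06,0,0,0,1],[0.06,0,0,0,1],[0.06,0,0,0,1]]'; python3 go.py
```

```text
time_s: 11.05
tool_pos: [348.2, 572.7, 397.3]
orientation: [-0.0, 0.83, 0.558, 0.001]
force: [0.8, -0.2, 0.7]
finger_gap: 0.001
finger_force: 0.0
time_s: 11.68
tool_pos: [328.2, 784.3, 398.7]
orientation: [-0.001, 0.83, 0.558, 0.001]
force: [1.2, 0.9, 1.0]
finger_gap: 0.003
finger_force: 0.0
t 11.68 tcp [328.2 784.3 398.7] azx 67.87 z [ 0.001  0.003 -1.   ] F [1.2 0.9 1. ] gap 0.003 ff 0.0 j [1.08 0.89 0.29 0.   1.96 1.47]
```

```bash
python3 -m pendant '[[0.06,0,0,0,1],[0.06,0,0,0,1],[0.06,0,0,0,1]]'; python3 go.py
```

```text
time_s: 12.05
tool_pos: [353.8, 848.3, 351.2]
orientation: [-0.028, 0.829, 0.557, 0.041]
force: [0.5, 0.1, 1.0]
finger_gap: 0.0
finger_force: 0.0
t 12.05 tcp [353.8 848.3 351.2] azx 67.84 z [ 0.038  0.092 -0.995] F [0.5 0.1 1. ] gap 0.0 ff 0.0 j [1.09 1.06 0.09 0.01 1.89 1.48]
```

```bash
python3 -m pendant '[[0.06,0,-0.015,0,1],[0.06,0,-0.015,0,1],[0.06,0,-0.015,0,1],[0.06,0,-0.015,0,1]]'; python3 go.py
```

```text
time_s: 12.55
tool_pos: [371.5, 895.2, 377.4]
orientation: [-0.075, 0.822, 0.553, 0.113]
force: [0.5, -0.3, -0.0]
finger_gap: 0.001
finger_force: 0.0
t 12.55 tcp [371.5 895.2 377.4] azx 67.86 z [ 0.104  0.249 -0.963] F [ 0.5 -0.3 -0. ] gap 0.001 ff 0.0 j [1.09 1.05 0.09 0.02 1.73 1.48]
```

```bash
python3 -m pendant '[[0.06,0,-0.015,0,1],[0.06,0,-0.015,0,1],[0.06,0,-0.015,0,1],[0.06,0,-0.015,0,1],[0.06,0,-0.015,0,1],[0.06,0,-0.015,0,1]]'; python3 go.py
```

```text
time_s: 13.3
tool_pos: [387.9, 940.1, 470.9]
orientation: [-0.143, 0.801, 0.539, 0.216]
force: [0.5, -0.2, -0.3]
finger_gap: 0.001
finger_force: 0.0
t 13.3 tcp [387.9 940.1 470.9] azx 67.9 z [ 0.192  0.462 -0.866] F [ 0.5 -0.2 -0.3] gap 0.001 ff 0.0 j [1.09 0.98 0.09 0.05 1.55 1.49]
```

```bash
python3 -m pendant '[[0.06,0,-0.015,0,1],[0.06,0,-0.015,0,1],[0.06,0,-0.015,0,1]]'; python3 go.py 480 -510 420
python3 - <<'E'
from h import *
Q=rot(arm.get_state()["orientation"]);print(Q.round(3), np.degrees(np.arccos(-Q[2,2])))
E
```

```text
time_s: 13.68
tool_pos: [390.5, 948.7, 537.3]
orientation: [-0.175, 0.787, 0.529, 0.264]
force: [-0.8, 0.3, 0.1]
finger_gap: 0.003
finger_force: 0.0
t 13.68 tcp [390.5 948.7 537.3] azx 67.94 z [ 0.23   0.556 -0.799] F [-0.8  0.3  0.1] gap 0.003 ff 0.0 j [1.09 0.92 0.09 0.06 1.48 1.49]
shift tool axes [-1123.4   634.   -696.8] spin 
[[ 0.3    0.926  0.23 ]
 [ 0.74  -0.378  0.556]
 [ 0.602  0.004 -0.799]] 37.002705251077145
```

```bash
python3 -m pendant '[[-0.044,0.026,-0.03,0,1],[-0.044,0.026,-0.03,0,1],[-0.044,0.026,-0.03,0,1],[-0.044,0.026,-0.03,0,1],[-0.044,0.026,-0.03,0,1],[-0.044,0.026,-0.03,0,1],[-0.044,0.026,-0.03,0,1],[-0.044,0.026,-0.03,0,1],[-0.044,0.026,-0.03,0,1],[-0.044,0.026,-0.03,0,1],[-0.044,0.026,-0.03,0,1],[-0.044,0.026,-0.03,0,1]]'; python3 -m pendant '[[-0.044,0.026,-0.03,0,1],[-0.044,0.026,-0.03,0,1],[-0.044,0.026,-0.03,0,1],[-0.044,0.026,-0.03,0,1],[-0.044,0.026,-0.03,0,1],[-0.044,0.026,-0.03,0,1],[-0.044,0.026,-0.03,0,1],[-0.044,0.026,-0.03,0,1],[-0.044,0.026,-0.03,0,1],[-0.044,0.026,-0.03,0,1],[-0.044,0.026,-0.03,0,1]]'; python3 go.py 600 -410 300; python3 go.py 500 -440 400
```

```text
time_s: 15.18
tool_pos: [439.8, 280.2, 516.3]
orientation: [-0.174, 0.786, 0.53, 0.265]
force: [1.3, -0.7, 0.1]
finger_gap: -0.001
finger_force: 0.0
time_s: 16.55
tool_pos: [484.9, -370.0, 491.1]
orientation: [-0.173, 0.787, 0.53, 0.263]
force: [0.3, 0.4, 0.7]
finger_gap: 0.001
finger_force: 0.0
t 16.55 tcp [ 484.9 -370.   491.1] azx 68.1 z [ 0.231  0.552 -0.801] F [0.3 0.4 0.7] gap 0.001 ff 0.0 j [-1.05  0.34  1.03  0.59  2.12 -0.44]
shift tool axes [-109.7  120.5  157.6] spin 
t 16.55 tcp [ 484.9 -370.   491.1] azx 68.1 z [ 0.231  0.552 -0.801] F [0.3 0.4 0.7] gap 0.001 ff 0.0 j [-1.05  0.34  1.03  0.59  2.12 -0.44]
shift tool axes [-102.1   39.9   37.9] spin
```

Tilt holds. Now I move to the front side of the bin and look.

```bash
python3 -m pendant '[[-0.05,0,0,0,1],[-0.05,0.03,0.01,0,1],[-0.01,0.045,0.04,0,1],[0,0.045,0.04,0,1],[0,0,0.04,0,1],[0,0,0,0,1]]'
python3 - <<'E'
from h import *
import pickle
c=cam("wrist");save(c,"pics/w4.png");pickle.dump(c,open("w4.pkl","wb"))
r=R.from_euler('z',1.185).as_matrix()
for n,p in(("pad-20",[-138,-20,120]),("rail",[-153,-20,230]),("edge",[-101,-20,240])):
    w=r@p+[687,-151,0];print(n,w.round(1),proj(c,w).round(0))
E
python3 go.py
```

```text
time_s: 17.3
tool_pos: [593.2, -420.3, 316.8]
orientation: [-0.178, 0.786, 0.53, 0.263]
force: [0.6, 0.1, 0.5]
finger_gap: 0.0
finger_force: 0.0
pad-20 [ 653.6 -286.4  120. ] [[288. 171.]]
rail [ 648.  -300.3  230. ] [[290. 130.]]
edge [ 667.5 -252.1  240. ] [[290.  75.]]
t 17.35 tcp [ 592.9 -422.   320.2] azx 68.03 z [ 0.227  0.555 -0.8  ] F [-0.4  0.2  0.4] gap 0.001 ff 0.0 j [-0.96  0.64  0.93  0.56  1.9  -0.48]
```

View pics/w4.png

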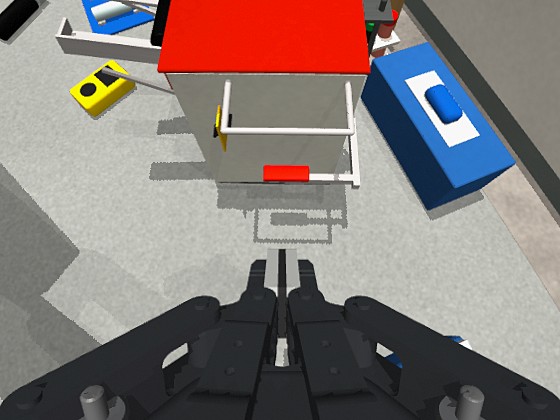

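The wrist view shows the red pad at (264–309, 165–181), its middle near (286,173). It sits under the steel rail (223–352, 131), where the bin pose predicts it, at bin y of about -18 mm.

```bash
cat > b.py <<'E'
from h import *
import sys
# b.py x y z : target in bin frame -> shift in tool axes
r=R.from_euler('z',1.185).as_matrix()
s=arm.get_state();Q=rot(s["orientation"])
cur=r.T@(s["tool_pos"]-[687,-151,0])
print("t",round(s["time_s"],2),"bin tcp",cur.round(1),"F bin",(r.T@s["force"]).round(1),"lean",np.degrees(np.arccos(-Q[2,2])).round(1))
a=[float(v) for v in sys.argv[1:]]
for i in range(0,len(a),3):
    w=r@a[i:i+3]+[687,-151,0];print(a[i:i+3],"shift",(Q.T@(w-s["tool_pos"])).round(1))
print("world z in tool",Q[2].round(3))
E
python3 - <<'E'
from h import *
import pickle
c=pickle.load(open("w4.pkl","rb"));r=R.from_euler('z',1.185).as_matrix()
for u in((264,173),(286.5,173),(309,173),(286,165.5),(286,181)):print((r.T@(onz(c,u,120)-[687,-151,0])).round(1))
print((r.T@(onz(c,(287,131),233)-[687,-151,0])).round(1))
E
python3 b.py -174 -18 180 -134 -18 130
```

```text
[-140.5    8.5  120. ]
[-140.5  -18.3  120. ]
[-140.4  -45.1  120. ]
[-130.5  -17.7  120. ]
[-150.9  -17.6  120. ]
[-155.5  -17.3  233. ]
t 17.35 bin tcp [-286.5  -14.8  320.2] F bin [0.  0.4 0.4] lean 36.9
[-174.0, -18.0, 180.0] shift [  5.9   2.9 179.7]
[-134.0, -18.0, 130.0] shift [  7.9   2.8 243.7]
world z in tool [ 0.6    0.003 -0.8  ]
```

```bash
python3 -m pendant '[[0.003,0.003,0.05,0,1],[0.003,0,0.05,0,1],[0,0,0.05,0,1],[0,0,0.03,0,1],[0,0,0.02,0,1],[0,0,0,0,1]]'; python3 b.py -136 -18 133 -136 -18 127
```

```text
time_s: 18.1
tool_pos: [643.3, -309.2, 165.2]
orientation: [-0.174, 0.787, 0.53, 0.263]
force: [-0.8, -0.3, 0.3]
finger_gap: -0.002
finger_force: 0.0
t 18.1 bin tcp [-163.   -19.   165.2] F bin [-0.6  0.7  0.3] lean 36.8
[-136.0, -18.0, 133.0] shift [ 2.3 -1.2 42. ]
[-136.0, -18.0, 127.0] shift [-1.2 -1.2 46.8]
world z in tool [ 0.599  0.005 -0.801]
```

```bash
python3 -m pendant '[[0.001,0,0.021,0,1],[0.001,0,0.021,0,1],[0,0,0,0,1]]'; python3 b.py -136 -18 126;python3 -m pendant '[[-0.0024,0,0.0032,0,1],[-0.0024,0,0.0032,0,1],[0,0,0,0,1]]'; python3 b.py -136 -18 95
```

```text
time_s: 18.48
tool_pos: [652.7, -281.8, 129.6]
orientation: [-0.177, 0.787, 0.53, 0.263]
force: [-0.5, 0.2, -0.1]
finger_gap: 0.003
finger_force: 0.0
t 18.48 bin tcp [-134.1  -17.4  129.6] F bin [ 0.   0.5 -0.1] lean 36.9
[-136.0, -18.0, 126.0] shift [-3.6  0.6  1.7]
world z in tool [ 0.601  0.    -0.8  ]
time_s: 18.85
tool_pos: [653.6, -284.6, 124.8]
orientation: [-0.174, 0.787, 0.53, 0.264]
force: [-0.5, 0.1, 1.7]
finger_gap: 0.003
finger_force: 0.8
t 18.85 bin tcp [-136.4  -19.4  124.8] F bin [-0.1  0.6  1.7] lean 36.8
[-136.0, -18.0, 95.0] shift [-17.6  -1.5  24.1]
world z in tool [ 0.599  0.005 -0.8  ]
```

```bash
python3 -m pendant '[[-0.0024,0,0.0032,0,1],[-0.0024,0,0.0032,0,1],[-0.0024,0,0.0032,0,1]]'; python3 b.py; python3 -m pendant '[[-0.0024,0,0.0032,0,1],[-0.0024,0,0.0032,0,1],[-0.0024,0,0.0032,0,1],[-0.0024,0,0.0032,0,1],[0,0,0,0,1]]'; python3 b.py -136 -19 92
python3 - <<'E'
from h import *
c=cam("side")
cv2.imwrite("pics/s5.png",cv2.resize(c["img"][60:260,180:380],None,fx=3,fy=3,interpolation=2)[:,:,::-1])
E
```

```text
time_s: 19.23
tool_pos: [653.7, -284.8, 114.0]
orientation: [-0.174, 0.787, 0.53, 0.264]
force: [-3.8, -0.1, 8.1]
finger_gap: -0.0
finger_force: 4.3
t 19.23 bin tcp [-136.5  -19.5  114. ] F bin [-1.5  3.5  8.1] lean 36.8
world z in tool [ 0.6    0.006 -0.8  ]
time_s: 19.85
tool_pos: [653.9, -284.2, 97.4]
orientation: [-0.174, 0.787, 0.53, 0.264]
force: [-2.3, 0.9, 7.2]
finger_gap: 0.001
finger_force: 3.7
t 19.85 bin tcp [-135.9  -19.5   97.4] F bin [-0.   2.4  7.2] lean 36.9
[-136.0, -19.0, 92.0] shift [-3.3 -0.5  4.2]
world z in tool [ 0.6    0.005 -0.8  ]
```

View pics/s5.png

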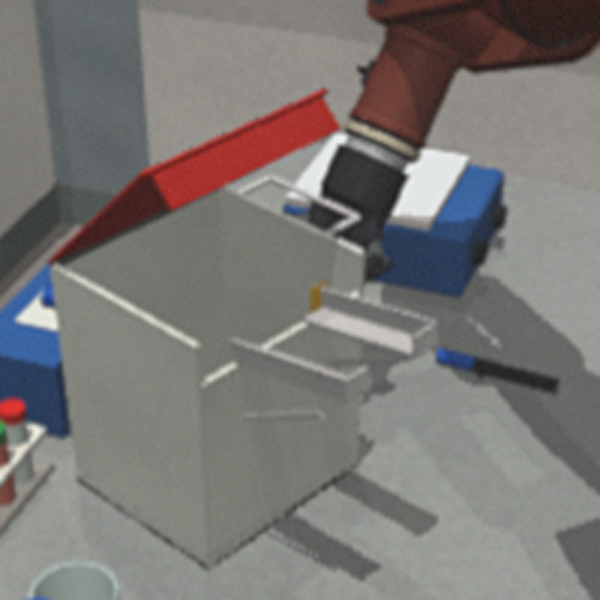

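The lid stands wide open and the vial has left the chute, so it has dropped in. I'll press slightly deeper, hold, and check inside.

```bash
python3 -m pendant '[[-0.0018,0,0.0024,0,1],[0,0,0,0,1],[0,0,0,0,1],[0,0,0,0,1],[0,0,0,0,1],[0,0,0,0,1],[0,0,0,0,1],[0,0,0,0,1]]'; python3 b.py
python3 - <<'E'
from h import *
c=cam("top");cv2.imwrite("pics/t6.png",cv2.resize(c["img"][70:230,250:410],None,fx=3,fy=3,interpolation=2)[:,:,::-1])
E
```

```text
time_s: 20.9
tool_pos: [654.0, -284.1, 94.9]
orientation: [-0.175, 0.786, 0.53, 0.264]
force: [-1.1, 1.5, 7.1]
finger_gap: 0.002
finger_force: 3.5
t 20.9 bin tcp [-135.7  -19.5   94.9] F bin [1.  1.6 7.1] lean 36.9
world z in tool [ 0.6    0.006 -0.8  ]
```

View pics/t6.png

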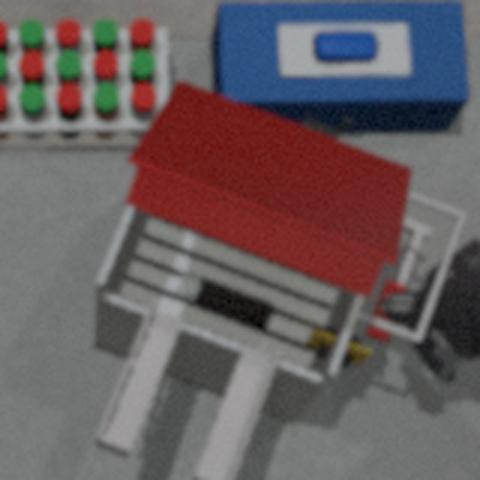

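The top view shows the black vial lying on the bin's ribbed floor at (235,305), with the lid wide open. I'll ease the lever up at 24 mm/s.

```bash
python3 -m pendant '[[0.0018,0,-0.0024,0,1],[0.0018,0,-0.0024,0,1],[0.0018,0,-0.0024,0,1],[0.0018,0,-0.0024,0,1],[0.0018,0,-0.0024,0,1],[0.0018,0,-0.0024,0,1],[0.0018,0,-0.0024,0,1],[0.0018,0,-0.0024,0,1],[0.0018,0,-0.0024,0,1],[0.0018,0,-0.0024,0,1],[0.0018,0,-0.0024,0,1],[0.0012,0,-0.0016,0,1]]'; python3 b.py; python3 -m pendant '[[0.0006,0,-0.001,0,1],[0,0,-0.01,0,1],[0,0,-0.02,0,1],[0,0,-0.04,0,1],[0,0,-0.05,0,1],[0,0,-0.05,0,1],[0,0,0,0,1],[0,0,0,0,1]]'; python3 b.py
python3 - <<'E'
from h import *
c=cam("side");cv2.imwrite("pics/s7.png",cv2.resize(c["img"][60:420,180:400],None,fx=1.6,fy=1.6,interpolation=2)[:,:,::-1])
E
```

```text
time_s: 22.45
tool_pos: [653.3, -284.0, 127.7]
orientation: [-0.175, 0.787, 0.53, 0.263]
force: [0.8, -0.7, 0.1]
finger_gap: -0.002
finger_force: 0.0
t 22.45 bin tcp [-136.   -18.8  127.7] F bin [-0.4 -1.   0.1] lean 36.8
world z in tool [ 0.599  0.004 -0.8  ]
time_s: 23.45
tool_pos: [614.1, -378.9, 265.5]
orientation: [-0.174, 0.787, 0.53, 0.263]
force: [-0.0, 0.5, -1.5]
finger_gap: -0.002
finger_force: 0.0
t 23.45 bin tcp [-238.6  -18.2  265.5] F bin [ 0.5  0.2 -1.5] lean 36.8
world z in tool [ 0.599  0.004 -0.801]
```

View pics/s7.png

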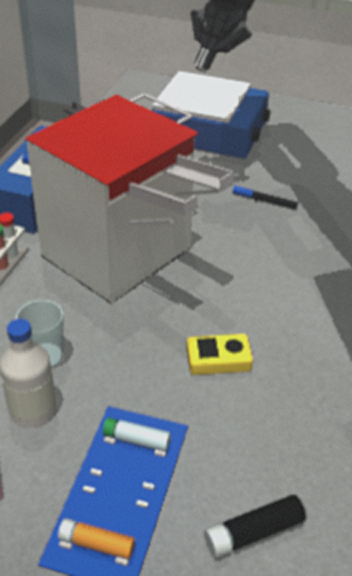

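The lid is fully shut, the chute is empty, the other vials and bench items are where they were, and the arm is clear.

```bash
python3 -c "
from station import arm
print(arm.close_job())"
```

```text
the job is handed in; nothing more can be done
None
```

The black vial is in the bin, the lid was eased shut, the other vials and bench items look undisturbed in the last picture, and I handed the job in at about 23 s of robot time; no verdict came back.

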